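# Open a bayonet filter holder and lean its cover on the stand

## Robot

A 6-joint arm with a two-finger parallel gripper is mounted at the origin on a cart in front of the work surface, level with it; the furniture and walls round the work are solid. World frame = base frame: x ahead of the robot, y to its left, z up, the work surface at z = 0. Lengths are in m, angles in degrees, forces in N, time in s.
With the tool pointing down it reaches from about 0.3 to 0.75 m from the base axis. Payload 8.5 kg.
Tool frame: the origin (TCP) lies midway between the tips of the shut fingers; the grasp point (between the pads) lies 19 mm behind it (env.tcp_to_grasp is the z of the grasp point in the tool frame, in m); z points along the fingers, y is the line along which they close (so a half turn about z gives the same grasp; the last joint's range is limited). The gripper opens to 85 mm and grips with 20 to 120 N. Pads are 22 mm wide; open, the fingers measure 114 mm over their backs; the gripper's body (76 mm by 85 mm) begins 54 mm behind the grasp point. The pads swing forward as they close: fully open they stand 13 mm farther back than shut.
Start: joints at [-75.476, 21.807, 74.336, -0, 83.858, -12.336], TCP at [0.248, -0.491, 0.231] pointing down, gripper open.
Joint ranges: [-178.18, 178.18], [-50.72, 133.34], [12.68, 142.11], [-81.47, 261.47], [9.98, 163.14], [-165.26, 165.26]. Speed limits (degrees/s): [136.94, 136.94, 180, 180, 180, 180].

## Interface

Orientations are given as a 3x3 rotation matrix whose columns are the frame's x, y, z axes.
In Python, from rig import env, imaging, job, models gives the robot as it stands. The module is installed in compiled form; this text tells all that it offers.
- The arm moves only by the tool jog_arm, never from a script. Its argument "plan" is text: rows parted by semicolons, each of 7 numbers parted by spaces: the turn, a rotation vector about the tool's x, y, z in degrees, then the shift along the tool's x, y, z in cm, then the closure in counts, from 0 (fully open) to 255 (shut). In form: rx ry rz x y z claw; .... A call has 1 to 10 rows; each row shifts and turns the commanded pose from where the row before left it, along the tool's axes as they then stand; what a row does not reach is not made up. A row lasts 1/12 s, in which the tool goes at most 41.7 mm and 7.16 degrees, less where a joint would pass 70% of its speed; a pose out of reach is approached as far as the arm can. A call with a gripper value outside its range is refused whole. The fingers move at their own pace and stop on an object; "grip_force" is the grip in N (left out, the last holds). Time passes only in rows, so rows that do not move let the fingers close. It gives the time, the measured TCP pose, the force, the opening and the grip force at its end, in the units of the state.
- env.observe(): the state, without advancing time (a new reading comes with each control period).
- imaging.get_image(name): name is "scene" or "top" or "wrist"; returns a dict with "pixels" (400x640x3 uint8, red, green, blue), "depth" (400x640 float32, m along the optical axis (not along the pixel's ray), 0 where there is no reading), "fov_y" (degrees; the focal length in pixels is half the picture's height over the tangent of half this angle, whatever the lens; pixels are square), "cx", "cy" (the principal point, pixels), "world_from_camera" (4x4, takes a point from camera to world coordinates). Camera axes: x right, y down, z forward; pixel columns grow to the right and rows downward; lengths in m; the calibration is good to about 2 mm. A picture is of the moment at which its call begins.
- job.close_job(): hands the job in; it is judged then, once.
Trained networks look in the newest picture that a camera, given by its name, has taken for a name from the list of things; names that differ only in an ending like _2 or _b are one class to them, and where a whole thing is asked for, a point or a joint stands for the part that bears it (a point fixed in the world has none). Each returns a list of dicts, best first, with "confidence" (0 to 1); they miss things now and then, are a little off and sometimes report something else, mostly with a low value. They report only what shows in the picture. A call takes as long as a camera call.
- models.outline_of(camera, query): "region" (400x640 bool, what is visible of it) and "bbox" ([centre column, centre row, width, height] in pixels, round what is visible of it).
- models.tip_of(camera, query): "at" ([column, row] in pixels: a listed point, or the origin of a listed thing).
The state is a dict: "time_s": time; "q": joint angles; "qvel": joint speeds; "joint_efforts": joint torques, N m; "position": TCP position; "tool_rot": TCP orientation; "ft_force": force on the tool from outside, world axes, zero at the start; "wrist_torque": the same for the moment, N m; "grip_width": finger opening in m; "gripper_force": force on a finger pad.
Only numpy, scipy, OpenCV 4.12 (cv2) and the standard library are available. Lean on these libraries where they do the work, as an engineer would, in place of code of your own. Each camera call takes 0.05 s, during which the arm holds its last target. There are 200 camera calls.

## Task

Open the spring-loaded filter holder: press its bayonet cover down without ramming or forcing it, twist it a quarter turn anticlockwise until its ears come free of the lugs, lift it off and lay it flat, bar up, on the bare worktop clear of holder and stand, and let go. Then take it again another way and lean it on edge on the little stand to drain, one ear down in the trough, its underside flat against the back rest and its bar outward, and leave it resting there. Do not disturb the vial, the brass coupling or the tape spool behind the work.

Things in the scene. Friction and masses are not known exactly. Their poses are not given: they have to be found in the camera images.
- holder: Fixed round aluminium filter holder, foot 100 mm across, with a low wall and two steel lugs on top, at its +x and -x sides, that overhang the cover's ears. Origin: centre of its underside, on the worktop; z up. A hose stub at its +x side reaches 65 mm from the axis. Pressed down, the cover turns only anticlockwise seen from above.
- holder_lug (a point): Middle of the top of the +x lug, 51.5 mm above the worktop, 37 mm from the axis. Each lug spans 76 degrees and has a tooth hanging 3 mm down at its anticlockwise end. The pressed cover's ears are clear of the lugs from 68 degrees of turn (best 75 to 95); a stop ends the turn at about 97 degrees. The sprung plate then lifts it 1.5 mm and it lifts straight off.
- holder_seat (a point): Centre of the hard seat in the holder, 34 mm above the worktop. The locked cover's underside stands 6.5 mm above it: a sprung plate 32 mm across pushes it up into the lugs with about 7 N. It must go down more than 3 mm (10 N) to pass the teeth and bottoms on the seat at 6.5 mm (13 N); more than 100 N between cover and holder is forcing it.
- cover: Loose aluminium bayonet cover, 0.1 to 0.17 kg: disc 56 mm across, 24 mm thick; at its underside two opposite ears along +x and -x, reaching 36 mm from the axis, 6 mm thick, each spanning 58 degrees. The rim towards +y and -y is plain. Origin: centre of the underside; z: up through the grip bar. Starts locked, its x axis within 2 degrees of the holder's.
- cover_mid (a point): Point on the cover's axis, half-way up its disc, 12 mm above the underside; axes as the cover's.
- cover_bar (a point): Centre of the grip bar on top of the cover: 44 mm long along the cover's x, 12 mm wide, 22 mm tall. On the cover's axis, 35 mm above its underside (11 mm above the disc's top, 10 mm below the bar's top; overall height 45 mm).
- stand: Fixed steel stand, base plate 90 (x) by 80 mm (y). A back rest 40 mm wide, 66 mm long slopes up towards the stand's +x, 60 degrees from level; at its foot a ledge square to it, 16 mm deep, 60 mm wide, with a 5 mm lip at its outer edge, forms a trough (inner corner at x = -12, z = 22 mm). Origin: centre of the base's underside; its open side looks to -x.
- stand_place (a point): Where cover_mid lies when the cover leans home, ear on the ledge, underside flat on the back rest: x = -4.4 mm, z = 59 mm in the stand; axes as the stand's. The cover's z then leans 60 degrees from vertical towards the stand's -x, and its x axis runs up or down the slope.
- vial_1: Bystander: small vial 15 mm across, 54 mm high, standing; origin at its underside.
- coupling: Bystander: brass hose coupling 90 mm long, 24 mm high, lying; origin at its underside.
- spool: Bystander: spool of sealing tape 50 mm across, 14 mm high, lying flat; origin at its underside.

How it is judged (in metres and radians):
On the way, in this order (a step that is already met when the one before it is completed fails the run):
1. The cover is turned a quarter turn (at least 65 degrees) while still down in the holder (angle between the x axis of cover and the x axis of holder, either way round above 1.13 rad and z of cover_mid in the frame of holder below 0.058 m and horizontal distance between cover_mid and holder below 0.006 m), for 0.05 s.
2. The cover lies flat on the worktop, bar up, clear of the holder and stand, and let go (height (world z) of cover_mid below 0.018 m and angle between cover's own z axis and vertical below 0.12 rad and horizontal distance between cover_mid and holder above 0.085 m and horizontal distance between cover_mid and stand above 0.07 m and contact force between the fingers and cover below 0.1 N and linear speed of cover below 0.02 m/s), for 0.2 s.
At the end, for the whole second after the job is handed in: The cover leans on the stand, at rest and let go: its half-way point within 12 mm of stand_place, its axis 50 to 72 degrees from vertical with the bar outward, one ear down (the cover's x axis within 30 degrees of the slope's line) (distance between cover_mid and stand_place below 0.012 m and angle between cover's own z axis and vertical between 0.87 and 1.25 rad and x of cover_bar in the frame of stand below -0.008 m and angle between the x axis of cover and the y axis of stand, either way round above 1.05 rad and linear speed of cover below 0.02 m/s and contact force between the fingers and cover below 0.1 N); the robot touches nothing.
It fails at once if The holder is rammed or forced (more than 100 N between cover and holder) (contact force between cover and holder above 100 N).
It fails at once if The vial is moved by more than 20 mm (distance of vial_1 from where it was at the start of the episode above 0.02 m).
It fails at once if The brass coupling is moved by more than 20 mm (distance of coupling from where it was at the start of the episode above 0.02 m).
It fails at once if The tape spool is moved by more than 20 mm (distance of spool from where it was at the start of the episode above 0.02 m).
It fails at once if The vial is tipped (angle between vial_1's own z axis and vertical above 0.5 rad).
It also fails if it takes over 64 s, if anything falls off the work surface, if the arm or the gripper's body presses on something with over 40 N, if the wrist force passes 120 N, or if a joint passes its speed limit or range.

## Working session

There is one attempt and no reset: what is moved stays moved. The work goes in short steps, Python scripts to look and compute and a tool call to move; the robot and the scene stay as the last step left them, time stands still between calls to the robot, and variables do not carry over. Pictures are saved under pics/ and viewed, at most 10 in all, crops included, and the job is handed in when it is done.

Besides the shell and the picture viewer there is one more tool, called by a JSON object that holds its "name" and its "arguments". jog_arm: Moves the arm, as the interface text tells. Its arguments: {"type":"object","properties":{"plan":{"type":"string"},"grip_force":{"type":"number"}},"required":["plan"]}

```bash
mkdir -p pics; cat > h.py <<'E'
import numpy as np, cv2
from rig import env, imaging, job, models
def cam(n):
    return imaging.get_image(n)
def K(im):
    f=200/np.tan(np.radians(im['fov_y'])/2); return f,im['cx'],im['cy']
def pts(im):
    f,cx,cy=K(im); v,u=np.mgrid[0:400,0:640]; d=im['depth']
    P=np.stack([(u-cx)/f*d,(v-cy)/f*d,d],-1); T=im['world_from_camera']
    W=P@T[:3,:3].T+T[:3,3]; W[d<=0]=np.nan; return W
def ray_at_z(im,px,z):
    f,cx,cy=K(im);T=im['world_from_camera']
    d=T[:3,:3]@np.array([(px[0]-cx)/f,(px[1]-cy)/f,1]);o=T[:3,3]
    return o+d*(z-o[2])/d[2]
def save(im,n): cv2.imwrite('pics/'+n,im['pixels'][:,:,::-1])
E
python3 - <<'E'
from h import *
s=env.observe(); print(s['time_s'],s['position'],s['ft_force'],env.tcp_to_grasp)
Z=dict(holder=0,holder_lug=.0515,holder_seat=.034,cover=.0405,cover_mid=.0525,cover_bar=.0755,stand=0,stand_place=.059,vial_1=0,coupling=0,spool=0)
for c in ['scene','top']:
    im=cam(c);save(im,c+'0.png');W=pts(im)
    print(c,im['world_from_camera'][:3,3].round(3),K(im))
    for q,z in Z.items():
        r=models.tip_of(c,q)
        print(q,[(round(x['confidence'],2),np.round(x['at'],1).tolist(),ray_at_z(im,x['at'],z)[:2].round(4).tolist()) for x in r[:2]])
E
```

```text
0.0 [ 0.24843471 -0.49037158  0.23071947] [ 0.29697821 -0.30742013  0.72504156] -0.0187
scene [0.212 0.479 0.65 ] (np.float64(460.1074178172346), 317.81809632567575, 194.2692937708656)
holder [(0.89, [328.5, 291.6], [0.4888, 0.0745])]
holder_lug [(0.63, [317.2, 257.5], [0.5228, 0.058])]
holder_seat [(0.67, [326.5, 276.4], [0.4947, 0.0714]), (0.32, [319.1, 259.2], [0.5268, 0.047])]
cover [(0.95, [328.9, 276.0], [0.4888, 0.0727])]
cover_mid [(0.65, [326.0, 270.4], [0.4939, 0.0736])]
cover_bar [(0.65, [327.5, 262.7], [0.4901, 0.0746]), (0.22, [286.0, 212.9], [0.6188, 0.019])]
stand [(0.68, [385.1, 204.3], [0.5154, -0.177])]
stand_place [(0.76, [386.4, 180.9], [0.5194, -0.1806])]
vial_1 [(0.66, [286.3, 212.8], [0.6719, -0.042])]
coupling [(0.59, [315.8, 189.3], [0.6641, -0.1366])]
spool []
top [ 0.486 -0.068  0.904] (np.float64(412.19747328065966), 322.52618062939246, 197.79656560819868)
holder [(0.78, [257.7, 251.2], [0.488, 0.0729]), (0.35, [254.1, 251.3], [0.4876, 0.0807])]
holder_lug [(0.84, [263.1, 232.4], [0.5266, 0.0555])]
holder_seat [(0.85, [255.3, 250.8], [0.4886, 0.0726])]
cover [(0.93, [255.9, 253.2], [0.4837, 0.0701])]
cover_mid [(0.55, [255.1, 250.2], [0.4898, 0.0701])]
cover_bar [(0.85, [249.5, 249.9], [0.49, 0.0776]), (0.38, [355.5, 172.0], [0.6533, -0.1315])]
stand [(0.95, [375.8, 241.8], [0.5147, -0.1837])]
stand_place [(0.97, [373.7, 239.5], [0.5174, -0.1718])]
vial_1 [(0.53, [312.5, 170.1], [0.6705, -0.0412])]
coupling [(0.7, [354.3, 172.7], [0.6669, -0.1346])]
spool [(0.92, [254.1, 178.2], [0.6489, 0.0883])]
```

View pics/scene0.png

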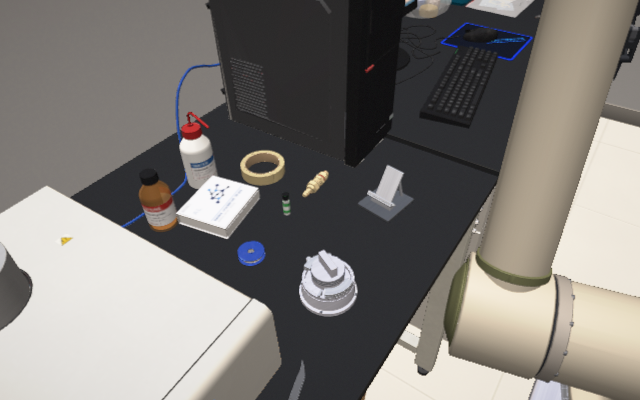

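View pics/top0.png

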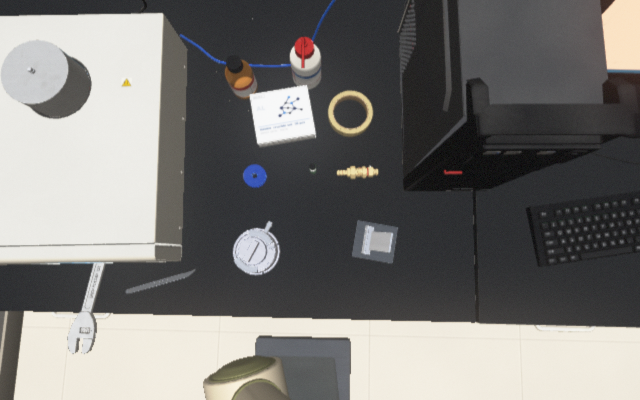

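```bash
python3 - <<'E'
from h import *
im=cam('top');W=pts(im);c0=np.array([.489,.073])
m=np.isfinite(W[...,2])
def rect(mask,n):
    p=W[mask][:,:2].astype(np.float32); (c,wh,a)=cv2.minAreaRect(p*1000); print(n,len(p),np.round(c,1),np.round(wh,1),round(a,1), W[mask][:,2].min().round(4),W[mask][:,2].max().round(4), np.median(W[mask],0).round(4))
r=np.hypot(W[...,0]-c0[0],W[...,1]-c0[1])
rect(m&(r<.05)&(W[...,2]>.078),'bar')
rect(m&(r<.05)&(W[...,2]>.059)&(W[...,2]<.07),'disc')
rs=np.hypot(W[...,0]-.515,W[...,1]+.18)
rect(m&(rs<.08)&(W[...,2]>.003)&(W[...,2]<.012),'standbase')
b=m&(rs<.06)&(W[...,2]>.035)
rect(b,'backrest')
P=W[b]; c=P.mean(0); n=np.linalg.svd(P-c)[2][2]; n*=np.sign(n[2]); print('plane n',n.round(3),c.round(4))
# holder hose, lugs
rect(m&(r<.055)&(r>.03)&(W[...,2]>.045)&(W[...,2]<.058),'lugs')
# axis of bar by PCA
for c in ['top']:
  for q in ['stand','holder','cover']:
    for x in models.outline_of(c,q)[:1]:
      print(q,x['confidence'],np.round(x['bbox'],1), x['region'].sum())
h=m&(r<.08)&(W[...,2]>.006)&(W[...,2]<.03)
rect(h,'hose'); 
far=h&(r>.053); print('hose far', W[far].mean(0) if far.sum() else None, far.sum())
E
```

```text
bar 143 [488.7  75.2] [12.2 43.7] 64.4 0.079 0.0891 [0.4896 0.0747 0.0848]
disc 452 [489.7  75.1] [55.4 54.7] 46.5 0.059 0.0686 [0.4886 0.0715 0.0641]
standbase 940 [ 513.3 -183.5] [148.  149.5] 79.7 0.003 0.0119 [ 0.5129 -0.1786  0.0076]
backrest 348 [ 520.4 -181. ] [49.1 49.1] 81.4 0.035 0.0818 [ 0.5147 -0.1899  0.0604]
plane n [0.086 0.828 0.554] [ 0.5145 -0.1891  0.0591]
lugs 341 [492.   80.1] [69.4 87. ] 57.9 0.045 0.0549 [0.4752 0.0764 0.0509]
stand 0.67 [375.9 239.1  43.2  39.9] 1554
holder 0.88 [254.4 250.2  44.5  53. ] 955
cover 0.71 [252.6 251.8  29.1  32.3] 654
hose 276 [494.6  64.2] [ 98.7 103.8] 27.9 0.006 0.0299 [0.5032 0.0456 0.0112]
hose far [0.54296284 0.04770319 0.02247385] 39
```

```bash
cat >> h.py <<'E'
from scipy.spatial.transform import Rotation as R
def tool(yaw,tilt=0,axis=None):
    """tool down, tool y at world angle yaw deg; then tilt deg about world axis"""
    a=np.radians(yaw); y=np.array([np.cos(a),np.sin(a),0]); z=np.array([0,0,-1.]); M=np.c_[np.cross(y,z),y,z]
    return M if not tilt else R.from_rotvec(np.radians(tilt)*np.asarray(axis)).as_matrix()@M
def go(p,M):
    """report the turn (tool rotvec, deg) and shift: in the tool axes now, and in those after the turn (cm)"""
    s=env.observe(); M0=np.array(s['tool_rot']).reshape(3,3); d=(np.asarray(p)-s['position'])*100
    print('turn',np.degrees(R.from_matrix(M0.T@M).as_rotvec()).round(2),'shift now',(M0.T@d).round(2),'after',(M.T@d).round(2))
E
python3 - <<'E'
from h import *
s=env.observe(); M=np.array(s['tool_rot']); print(M.round(3)); print('yaw',np.degrees(np.arctan2(M[1,1],M[0,1])))
go([.489,.074,.16],tool(64.4)); go([.489,.074,.16],tool(-115.6))
im=cam('top');W=pts(im)
r=models.outline_of('top','stand')[0]['region']
P=W[r&(W[...,2]>.001)&(W[...,2]<.015)]
print(len(P),[np.round(x,1) for x in cv2.minAreaRect((P[:,:2]*1000).astype(np.float32))],np.median(P[:,2]))
rs=np.hypot(W[...,0]-.517,W[...,1]+.185)
q=W[(rs<.06)&(W[...,2]>.04)]; 
print([np.round(x,1) for x in cv2.minAreaRect((q[:,:2]*1000).astype(np.float32))],q[:,2].max())
# plane: z at back rest vs y
A=np.c_[q[:,:2],np.ones(len(q))]; c=np.linalg.lstsq(A,q[:,2],rcond=None)[0]; print(c, np.degrees(np.arctan2(c[1],c[0])),np.degrees(np.arctan(np.hypot(*c[:2]))), np.abs(A@c-q[:,2]).max())
E
```

```text
[[ 0.892  0.452 -0.   ]
 [ 0.452 -0.892  0.   ]
 [ 0.    -0.    -1.   ]]
yaw -63.140175981621645
turn [-0.0000e+00 -1.0000e-02 -1.2754e+02] shift now [ 46.97 -39.5    7.13] after [ 2.71 61.31  7.13]
turn [-1.000e-02  0.000e+00  5.246e+01] shift now [ 46.97 -39.5    7.13] after [ -2.71 -61.31   7.13]
906 [array([ 516.3, -180. ]), array([90.8, 81. ]), np.float64(80.8)] 0.007726562340408305
[array([ 514.1, -191.3]), array([26.9, 39.8]), np.float64(82.1)] 0.08057550979730621
[-0.23600532 -1.57303918 -0.11761526] -98.53252684182998 57.84341521019681 0.00828349378627631
```

{"name": "jog_arm", "arguments": {"plan": "0 0 0 2.9 -2.4 0 170;0 0 0 2.9 -2.4 0 170;0 0 0 2.9 -2.4 0 170;0 0 0 2.9 -2.4 0 170;0 0 0 2.9 -2.4 0 170;0 0 0 2.9 -2.4 0 170;0 0 0 2.9 -2.4 0 170;0 0 0 2.9 -2.4 0 170;0 0 0 2.9 -2.4 0 170;0 0 0 2.9 -2.4 0 170", "grip_force": 40}}

```text
time_s: 2.33
position: [0.3991, -0.1438, 0.2316]
tool_rot: [[0.892, 0.451, 0.001], [0.451, -0.892, -0.0], [0.0, 0.001, -1.0]]
ft_force: [-0.3, -0.5, 0.3]
grip_width: 0.0288
gripper_force: 0.0
```

{"name": "jog_arm", "arguments": {"plan": "0 0 6.5 2.9 -2.4 0.5 170;0 0 6.5 0 0 0.5 170;0 0 6.5 0 0 0.5 170;0 0 6.5 0 0 0.5 170;0 0 6.5 0 0 0.5 170;0 0 6.5 0 0 0.5 170;0 0 6.5 0 0 0.5 170;0 0 6.5 0 0 0.5 170;0 0 0 0 0 0 170"}}

```text
time_s: 3.08
position: [0.4121, -0.1144, 0.1912]
tool_rot: [[0.908, -0.418, -0.001], [-0.418, -0.908, 0.001], [-0.001, -0.0, -1.0]]
ft_force: [-0.6, 0.6, -0.2]
grip_width: 0.0286
gripper_force: 0.0
```

```bash
python3 - <<'E'
from h import *
s=env.observe(); print(s['time_s'],s['position'],np.round(s['q'],1),s['grip_width'])
im=cam('wrist');save(im,'w1.png')
for q,z in dict(cover_bar=.0755,cover_mid=.0525,holder_lug=.0515).items():
    print(q,[(round(x['confidence'],2),ray_at_z(im,x['at'],z)[:2].round(4).tolist()) for x in models.tip_of('wrist',q)[:2]])
go([.489,.075,.16],tool(-115.6))
E
```

```text
3.0833 [ 0.41210334 -0.11438885  0.19119864] [-31.5  11.8  96.3   0.   71.9  83.3] 0.028581720969154834
cover_bar [(0.92, [0.4901, 0.0764])]
cover_mid [(0.92, [0.4856, 0.0803]), (0.58, [0.5118, -0.1729])]
holder_lug [(0.94, [0.5237, 0.0607])]
turn [ 0.   -0.04  1.28] shift now [ -0.85 -20.43   3.22] after [ -1.3  -20.41   3.22]
```

{"name": "jog_arm", "arguments": {"plan": "0 0 0.3 -0.15 -3.4 0.4 170;0 0 0.3 -0.15 -3.4 0.4 170;0 0 0.3 -0.15 -3.4 0.4 170;0 0 0.3 -0.2 -3.4 0.4 170;0 0 0 -0.2 -3.4 0.4 170;0 0 0 -0.2 -3.4 0.4 170;0 0 0 0 0 0.5 170;0 0 0 0 0 0 170"}}

```text
time_s: 3.95
position: [0.4896, 0.0758, 0.1621]
tool_rot: [[0.903, -0.429, -0.001], [-0.429, -0.903, -0.0], [-0.001, 0.001, -1.0]]
ft_force: [-0.0, -0.2, -0.5]
grip_width: 0.0287
gripper_force: 0.0
```

```bash
python3 - <<'E'
from h import *
s=env.observe(); print(s['time_s'],s['position'],np.round(s['q'],1),s['grip_width'])
im=cam('wrist');save(im,'w2.png');W=pts(im)
for q,z in dict(cover_bar=.0755,cover_mid=.0525,holder_lug=.0515).items():
    print(q,[(round(x['confidence'],2),ray_at_z(im,x['at'],z)[:2].round(4).tolist()) for x in models.tip_of('wrist',q)[:2]])
r=np.hypot(W[...,0]-.489,W[...,1]-.075)
for lo,hi in [(.08,.1),(.06,.069)]:
    P=W[(r<.05)&(W[...,2]>lo)&(W[...,2]<hi)]
    print(len(P), [np.round(x,1) for x in cv2.minAreaRect((P[:,:2]*1000).astype(np.float32))],np.median(P[:,2]) if len(P) else 0)
go([.4895,.0755,.1],tool(-115.6))
E
```

```text
3.95 [0.48955491 0.07575124 0.16209844] [ -4.9  20.2  89.4  -0.   70.5 110.5] 0.028745117476263397
cover_bar [(0.74, [0.4966, 0.0713]), (0.65, [0.4908, 0.0784])]
cover_mid [(0.72, [0.49, 0.0817]), (0.32, [0.4915, 0.0764])]
holder_lug [(0.66, [0.5227, 0.0627])]
809 [array([490.1,  76.7]), array([12. , 43.3]), np.float64(64.2)] 0.08543318616620058
2351 [array([490.4,  76.6]), array([56.4, 54.8]), np.float64(65.5)] 0.06460453866738369
turn [-0.   -0.03 -0.13] shift now [-0.1  -0.17  6.33] after [-0.1  -0.17  6.33]
```

View pics/w2.png

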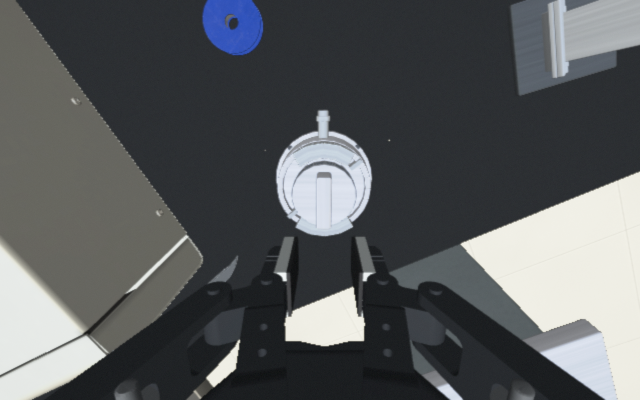

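{"name": "jog_arm", "arguments": {"plan": "0 0 0 0 -0.1 2.5 170;0 0 0 0 0 2.5 170;0 0 0 0 0 2.3 170;0 0 0 0 0 1.2 170;0 0 0 0 0 0.8 170;0 0 0 0 0 0.2 170;0 0 0 0 0 0 255;0 0 0 0 0 0 255;0 0 0 0 0 0 255;0 0 0 0 0 0 255", "grip_force": 50}}

```text
time_s: 4.98
position: [0.4907, 0.0754, 0.0687]
tool_rot: [[0.901, -0.433, 0.002], [-0.433, -0.901, -0.0], [0.002, -0.001, -1.0]]
ft_force: [1.2, 1.5, 1.7]
grip_width: 0.011
gripper_force: 51.4
```

{"name": "jog_arm", "arguments": {"plan": "0 0 0 0 0 0.15 255;0 0 0 0 0 0.15 255;0 0 0 0 0 0.15 255;0 0 0 0 0 0 255", "grip_force": 60}}

```text
time_s: 5.32
position: [0.4908, 0.0753, 0.0644]
tool_rot: [[0.901, -0.433, 0.002], [-0.433, -0.901, -0.0], [0.002, -0.001, -1.0]]
ft_force: [-0.7, -0.4, 8.3]
grip_width: 0.0103
gripper_force: 62.2
```

{"name": "jog_arm", "arguments": {"plan": "0 0 0 0 0 0.1 255;0 0 0 0 0 0.05 255;0 0 0 0 0 0 255"}}

```text
time_s: 5.57
position: [0.4908, 0.0753, 0.0632]
tool_rot: [[0.901, -0.433, 0.002], [-0.433, -0.901, -0.0], [0.002, -0.001, -1.0]]
ft_force: [-1.6, -0.8, 11.6]
grip_width: 0.0106
gripper_force: 62.5
```

```bash
python3 - <<'E'
from h import *
s=env.observe(); print(s['time_s'],s['position'],np.round(s['q'],1),s['ft_force'])
for c in ['wrist','top']:
    im=cam(c);W=pts(im)
    r=np.hypot(W[...,0]-.49,W[...,1]-.0765); P=W[(r<.028)&(r>.018)&(W[...,2]>.05)&(W[...,2]<.07)]
    print(c,len(P),np.percentile(P[:,2],[10,50,90]).round(4))
E
```

```text
5.5667 [0.49075385 0.07534846 0.06315475] [ -5.   27.9  96.7  -0.   55.3 110.7] [-1.56427616 -0.78443686 11.56127194]
wrist 2826 [0.0564 0.0588 0.0599]Traceback (most recent call last):
  File "<stdin>", line 6, in <module>
    return _quantile_unchecked(
        a, q, axis, out, overwrite_input, method, keepdims, weights)
    return _ureduce(a,
                    func=_quantile_ureduce_func,
    ...<5 lines>...
                    overwrite_input=overwrite_input,
                    method=method)
    r = func(a, **kwargs)
    result = _quantile(arr,
                       quantiles=q,
    ...<2 lines>...
                       out=out,
                       weights=wgt)
    slices_having_nans = np.isnan(arr[-1, ...])
                                  ~~~^^^^^^^^^
IndexError: index -1 is out of bounds for axis 0 with size 0
```

{"name": "jog_arm", "arguments": {"plan": "0 0 -5 0 0 0 255;0 0 -5 0 0 0 255;0 0 -5 0 0 0 255;0 0 -5 0 0 0 255;0 0 -5 0 0 0 255;0 0 -5 0 0 0 255;0 0 -5 0 0 0 255;0 0 -5 0 0 0 255"}}

```text
time_s: 6.33
position: [0.4911, 0.0753, 0.0633]
tool_rot: [[0.968, 0.252, 0.003], [0.252, -0.968, -0.001], [0.003, 0.001, -1.0]]
ft_force: [-0.9, 0.3, 10.7]
grip_width: 0.0104
gripper_force: 62.4
```

{"name": "jog_arm", "arguments": {"plan": "0 0 -5 0 0 0 255;0 0 -5 0 0 0 255;0 0 -5 0 0 0 255;0 0 -5 0 0 0 255;0 0 -5 0 0 0 255;0 0 -5 0 0 0 255;0 0 -5 0 0 0 255;0 0 -5 0 0 0 255;0 0 -4 0 0 0 255;0 0 0 0 0 0 255"}}

```text
time_s: 7.17
position: [0.4911, 0.0755, 0.0633]
tool_rot: [[0.522, 0.853, 0.003], [0.853, -0.522, 0.0], [0.002, 0.003, -1.0]]
ft_force: [0.0, 1.3, 10.3]
grip_width: 0.0104
gripper_force: 62.4
```

```bash
python3 - <<'E'
from h import *
s=env.observe(); print(s['time_s'],s['position'],np.round(s['q'],1),s['ft_force'],s['wrist_torque'])
im=cam('wrist'); save(im,'w3.png')
E
```

```text
7.1667 [0.49107902 0.07552108 0.06329596] [-4.9 27.9 96.7  0.  55.2 26.5] [ 0.04665786  1.29199056 10.25675682] [ 0.36382375 -0.00901614  0.02420439]
```

View pics/w3.png

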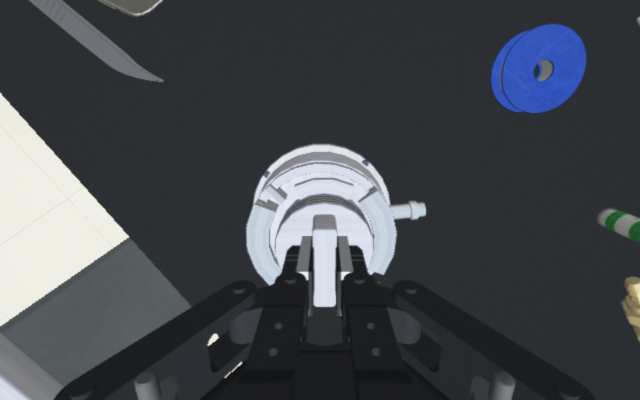

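{"name": "jog_arm", "arguments": {"plan": "0 0 0 0 0 -0.3 255;0 0 0 0 0 -0.3 255;0 0 0 0 0 -0.5 255;0 0 0 0 0 -1 255;0 0 0 0 0 -2 255;0 0 0 0 0 -2.5 255"}}

```text
time_s: 7.72
position: [0.489, 0.0754, 0.1276]
tool_rot: [[0.525, 0.851, -0.004], [0.851, -0.525, 0.0], [-0.002, -0.003, -1.0]]
ft_force: [0.6, -0.6, -0.3]
grip_width: 0.0105
gripper_force: 60.7
```

```bash
python3 - <<'E'
from h import *
s=env.observe(); print(s['time_s'],s['position'],np.round(s['q'],1),s['ft_force'],s['grip_width'])
go([.5,-.055,.09],tool(-8.5))
E
```

```text
7.7167 [0.48901093 0.0753588  0.1275875 ] [-5.  22.6 92.2 -0.  65.4 26.7] [ 0.56604721 -0.56022215 -0.30542024] 0.010543199330899358
turn [ -0.21   0.07 -23.19] shift now [-10.51   7.79   3.75] after [-12.73   3.01   3.76]
```

{"name": "jog_arm", "arguments": {"plan": "0 0 -5.8 0 0 0 255;0 0 -5.8 0 0 0 255;0 0 -5.8 0 0 0 255;0 0 -5.8 0 0 0 255;0 0 0 -3.2 0.75 0.2 255;0 0 0 -3.2 0.75 1 255;0 0 0 -3.2 0.75 1 255;0 0 0 -3.2 0.75 1 255;0 0 0 0 0 1 255;0 0 0 0 0 0 255"}}

```text
time_s: 8.55
position: [0.4999, -0.0568, 0.0843]
tool_rot: [[0.15, 0.989, -0.004], [0.989, -0.15, 0.001], [0.001, -0.004, -1.0]]
ft_force: [-1.1, -0.2, -2.0]
grip_width: 0.0108
gripper_force: 60.8
```

```bash
python3 - <<'E'
from h import *
s=env.observe(); print(s['time_s'],s['position'],np.round(s['q'],1),s['ft_force'],s['grip_width'])
go([.5,-.055,.03],tool(-8.5))
im=cam('scene');W=pts(im)
P=W[(np.hypot(W[...,0]-.5,W[...,1]+.055)<.04)&(W[...,2]>.008)&(W[...,2]<.12)]
print(len(P),np.percentile(P[:,2],[0,2,10,50,90,100]).round(3)); cv2.imwrite('pics/s4.png',im['pixels'][100:330,200:480,::-1])
E
```

```text
8.55 [ 0.49986975 -0.05684536  0.08427057] [-20.   26.7  94.1  -0.   59.4 -11.3] [-1.12228318 -0.18122441 -1.9770858 ] 0.010761934288171779
turn [-0.21 -0.03 -0.15] shift now [0.18 0.01 5.43] after [ 0.18 -0.01  5.43]
952 [0.056 0.058 0.062 0.08  0.109 0.12 ]
```

View pics/s4.png

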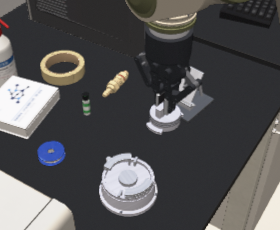

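{"name": "jog_arm", "arguments": {"plan": "0 0 0 0.2 0 2 255;0 0 0 0 0 1.8 255;0 0 0 0 0 1 255;0 0 0 0 0 0.4 255;0 0 0 0 0 0.15 255;0 0 0 0 0 0.1 255;0 0 0 0 0 0.1 255;0 0 0 0 0 0 255"}}

```text
time_s: 9.27
position: [0.5015, -0.0535, 0.0309]
tool_rot: [[0.147, 0.989, 0.001], [0.989, -0.147, -0.0], [-0.0, 0.001, -1.0]]
ft_force: [-0.4, -0.5, -1.2]
grip_width: 0.0104
gripper_force: 60.8
```

{"name": "jog_arm", "arguments": {"plan": "0 0 0 0 0 0.1 255;0 0 0 0 0 0.1 255;0 0 0 0 0 0 255"}}

```text
time_s: 9.52
position: [0.5013, -0.0537, 0.0285]
tool_rot: [[0.148, 0.989, 0.0], [0.989, -0.148, -0.0], [-0.0, 0.0, -1.0]]
ft_force: [-0.1, 0.7, -0.6]
grip_width: 0.0108
gripper_force: 60.9
```

{"name": "jog_arm", "arguments": {"plan": "0 0 0 0 0 0.1 255;0 0 0 0 0 0.05 255;0 0 0 0 0 0 255"}}

```text
time_s: 9.77
position: [0.5012, -0.0536, 0.0283]
tool_rot: [[0.147, 0.989, 0.001], [0.989, -0.147, -0.001], [-0.0, 0.001, -1.0]]
ft_force: [-6.3, 1.1, 17.9]
grip_width: 0.0102
gripper_force: 63.3
```

{"name": "jog_arm", "arguments": {"plan": "0 0 0 0 0 -0.12 255;0 0 0 0 0 0 190;0 0 0 0 0 0 150;0 0 0 0 0 0 120;0 0 0 0 0 -0.5 60;0 0 0 0 0 -2 0;0 0 0 0 0 -3 0;0 0 0 0 0 -3 0;0 0 0 0 0 -2 0;0 0 0 0 0 0 0"}}

```text
time_s: 10.6
position: [0.5029, -0.0541, 0.1372]
tool_rot: [[0.147, 0.989, 0.007], [0.989, -0.147, -0.003], [-0.001, 0.007, -1.0]]
ft_force: [-0.0, -0.1, 0.1]
grip_width: 0.0853
gripper_force: 0.0
```

```bash
python3 - <<'E'
from h import *
s=env.observe(); print(s['time_s'],s['position'],np.round(s['q'],1),s['ft_force'],s['grip_width'])
for c in ['wrist','top']:
    im=cam(c);W=pts(im)
    if c=='wrist': save(im,'w5.png')
    r=np.hypot(W[...,0]-.501,W[...,1]+.054)
    for lo,hi in [(.04,.055),(.02,.03),(.003,.0095)]:
        P=W[(r<.05)&(W[...,2]>lo)&(W[...,2]<hi)]
        if len(P)>20: print(c,len(P), [np.round(x,1) for x in cv2.minAreaRect((P[:,:2]*1000).astype(np.float32))],np.median(P[:,2]).round(4))
    print([(round(x['confidence'],2),ray_at_z(im,x['at'],.012)[:2].round(4).tolist()) for x in models.tip_of(c,'cover_mid')[:2]])
E
```

```text
10.6 [ 0.50288728 -0.05413685  0.13717874] [-19.6  22.6  90.2   0.   66.7 -11.1] [-0.0090795  -0.05757216  0.05124636] 0.08531939337116627
wrist 692 [array([501.6, -54.5]), array([43.5, 11.3]), np.float64(81.2)] 0.0448
wrist 2133 [array([501.9, -53.9]), array([54.5, 55.6]), np.float64(82.4)] 0.0239
wrist 404 [array([499.4, -54.3]), array([71.5, 41.2]), np.float64(81.3)] 0.006
[(0.97, [0.5008, -0.0593])]
[]
```

View pics/w5.png

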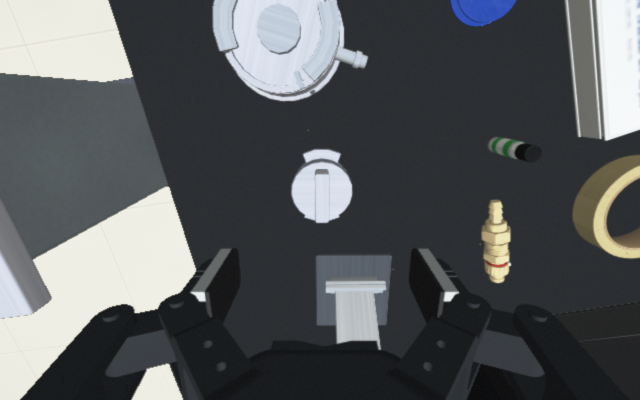

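```bash
cat >> h.py <<'E'
def pick(C=(.5016,-.0543,.0)):
    e=np.array([.150,.989,0]); M=tool(-8.6,30,np.array([.989,-.150,0])*1.0); 
    return M,np.array(C)+e*.0062+[0,0,.0032]
E
python3 - <<'E'
from h import *
M,p=pick(); print(M.round(3),p)
go(p,M); go(p-M[:,2]*.07,M)
# stand from wrist depth
im=cam('wrist');W=pts(im)
P=W[(np.hypot(W[...,0]-.516,W[...,1]+.18)<.066)&(W[...,2]>.004)&(W[...,2]<.011)]
print(len(P),[np.round(x,1) for x in cv2.minAreaRect((P[:,:2]*1000).astype(np.float32))])
for q,z in dict(stand=0,stand_place=.059).items():
    print(q,[(round(x['confidence'],2),ray_at_z(im,x['at'],z)[:2].round(4).tolist()) for x in models.tip_of('wrist',q)[:2]])
E
```

```text
[[ 0.129  0.989  0.075]
 [ 0.856 -0.15   0.494]
 [ 0.5    0.    -0.866]] [ 0.50253   -0.0481682  0.0032   ]
turn [-0.15 29.99  0.09] shift now [ 0.55  0.13 12.9 ] after [-5.97  0.1  11.44]
turn [-0.15 29.99  0.09] shift now [-2.95  0.11  6.83] after [-5.97  0.1   4.44]
3147 [array([ 517.1, -177.6]), array([90.7, 80. ]), np.float64(81.7)]
stand [(0.64, [0.518, -0.1741]), (0.48, [0.4887, 0.0761])]
stand_place [(0.79, [0.5185, -0.1784]), (0.23, [0.6357, -0.0255])]
```

{"name": "jog_arm", "arguments": {"plan": "0 6 0 0 0 0 0;0 6 0 0 0 0 0;0 6 0 0 0 0 0;0 6 0 0 0 0 0;0 6 0 0 0 0 0;0 0 0 -3 0.1 2.2 0;0 0 0 -3 0 2.2 0;0 0 0 0 0 2.5 0;0 0 0 0 0 1.5 0;0 0 0 0 0 0 0"}}

```text
time_s: 11.78
position: [0.4993, -0.0621, 0.0276]
tool_rot: [[0.13, 0.989, 0.069], [0.855, -0.147, 0.498], [0.502, -0.006, -0.865]]
ft_force: [-0.3, 0.6, -0.5]
grip_width: 0.0854
gripper_force: 0.0
```

```bash
python3 - <<'E'
from h import *
s=env.observe(); print(s['time_s'],s['position'],np.round(s['q'],1),s['ft_force'],s['grip_width'])
M,p=pick(); go(p,M)
im=cam('wrist');save(im,'w6.png')
E
```

```text
11.7833 [ 0.4992624  -0.06210627  0.02755904] [-34.7  36.1  96.6  29.6  65.1 -43.1] [-0.34553168  0.58121702 -0.50348894] 0.08535871089726939
turn [-0.39 -0.15 -0.06] shift now [0.01 0.13 2.82] after [0.02 0.11 2.82]
```

View pics/w6.png

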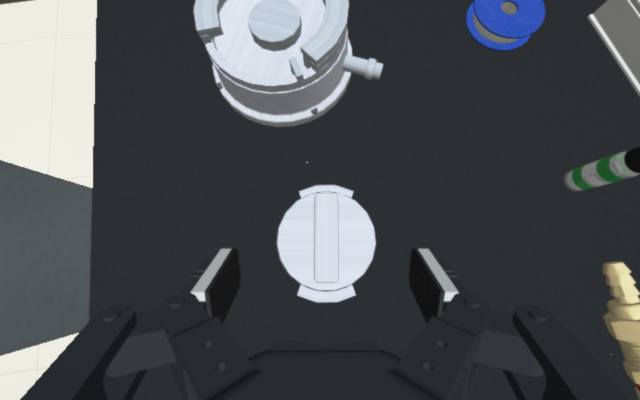

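{"name": "jog_arm", "arguments": {"plan": "0 0 0 0 0.1 1.2 0;0 0 0 0 0 1 0;0 0 0 0 0 0.5 0;0 0 0 0 0 0.1 0;0 0 0 0 0 0 40;0 0 0 0 0 0 255;0 0 0 0 0 0 255;0 0 0 0 0 0 255;0 0 0 0 0 0 255", "grip_force": 50}}

```text
time_s: 12.58
position: [0.504, -0.0504, 0.0068]
tool_rot: [[0.127, 0.989, 0.075], [0.857, -0.148, 0.494], [0.5, 0.001, -0.866]]
ft_force: [-2.2, -0.9, 5.6]
grip_width: 0.0543
gripper_force: 52.1
```

{"name": "jog_arm", "arguments": {"plan": "0 0 0 0.25 0 -0.43 255;0 0 0 0.5 0 -0.87 255;0 0 0 1 0 -1.73 255;0 0 0 1.5 0 -2.6 255;0 0 0 1.5 0 -2.6 255;0 0 0 1.5 0 -2.6 255;0 0 0 0 0 0 255", "grip_force": 60}}

```text
time_s: 13.17
position: [0.5054, -0.0508, 0.1366]
tool_rot: [[0.124, 0.989, 0.081], [0.859, -0.147, 0.49], [0.497, 0.009, -0.868]]
ft_force: [0.4, -1.3, -1.3]
grip_width: 0.0539
gripper_force: 63.5
```

```bash
python3 - <<'E'
from h import *
s=env.observe(); print(s['time_s'],s['position'],np.round(s['q'],1),s['ft_force'],s['grip_width'])
M=np.array(s['tool_rot']);p=np.array(s['position'])
# cover pose in tool: fit disc top plane & outline from wrist depth
im=cam('wrist');W=pts(im);T=(W-p)@M
reg=models.outline_of('wrist','cover')[0]['region']; Q=T[reg&np.isfinite(T[...,0])]
print(len(Q))
zc=np.array([-.5,0,-.866]) # expected cover z in tool axes
h=Q@zc
hist,ed=np.histogram(h,40,(h.min(),h.max())); print([(round(a*1000,1),int(b)) for a,b in zip(ed,hist) if b>40])
np.save('Q.npy',Q)
E
```

```text
13.1667 [ 0.50540098 -0.05079052  0.13655252] [-33.2  26.2  91.   27.7  77.4 -34.6] [ 0.35924551 -1.25245057 -1.2689879 ] 0.053935089478482225
11627
[(np.float64(-29.2), 118), (np.float64(-25.4), 342), (np.float64(-21.7), 50), (np.float64(-14.3), 61), (np.float64(-10.6), 278), (np.float64(-6.8), 417), (np.float64(-3.1), 539), (np.float64(0.6), 672), (np.float64(4.3), 943), (np.float64(8.0), 1038), (np.float64(11.8), 1033), (np.float64(15.5), 1064), (np.float64(19.2), 1042), (np.float64(22.9), 967), (np.float64(26.6), 1053), (np.float64(30.4), 1130), (np.float64(34.1), 527), (np.float64(37.8), 342)]
```

```bash
python3 - <<'E'
import numpy as np,cv2
Q=np.load('Q.npy')
for ang in range(22,40,1):
    a=np.radians(ang); zc=np.array([np.sin(a),0,-np.cos(a)]); h=Q@zc
    hist,ed=np.histogram(h,np.arange(-.06,.08,.001)); k=hist.argsort()[-3:][::-1]; print(ang,[(round(ed[i]*1000),int(hist[i])) for i in k])
E
```

```text
22 [(18, 1279), (17, 1274), (16, 1172)]
23 [(18, 1437), (17, 1424), (16, 1351)]
24 [(17, 1658), (18, 1573), (16, 1516)]
25 [(17, 1941), (16, 1742), (18, 1707)]
26 [(17, 2375), (16, 1938), (18, 1639)]
27 [(17, 2834), (16, 2209), (18, 1380)]
28 [(17, 3215), (16, 2529), (38, 1196)]
29 [(17, 3328), (16, 2920), (37, 1252)]
30 [(16, 3249), (17, 3156), (37, 1362)]
31 [(16, 3335), (17, 2813), (37, 1350)]
32 [(16, 3083), (17, 2493), (37, 1283)]
33 [(16, 2692), (17, 2158), (15, 1516)]
34 [(16, 2288), (17, 1894), (15, 1664)]
35 [(16, 1933), (17, 1650), (15, 1613)]
36 [(16, 1645), (15, 1503), (17, 1441)]
37 [(16, 1381), (15, 1380), (17, 1285)]
38 [(15, 1260), (16, 1195), (17, 1168)]
39 [(15, 1137), (16, 1089), (17, 1048)]
```

```bash
cat >> h.py <<'E'
sx=np.array([np.cos(np.radians(-98.3)),np.sin(np.radians(-98.3)),0]); up=np.array([0,0,1.])
SO=np.array([.517,-.1778,0]); PL=SO-.0044*sx+.059*up
nrm=-np.sin(np.radians(60))*sx+np.cos(np.radians(60))*up   # out of the back rest = cover z
slope=np.cos(np.radians(60))*sx+np.sin(np.radians(60))*up  # up the rest
E
python3 - <<'E'
from h import *
Q=np.load('Q.npy'); a=np.radians(30); zc=np.array([np.sin(a),0,-np.cos(a)]); xc=np.array([np.cos(a),0,np.sin(a)]); yc=np.array([0,1,0])
h=Q@zc
for lo,hi in [(.035,.040),(.014,.0195)]:
    m=(h>lo)&(h<hi); P=np.c_[Q[m]@xc,Q[m]@yc]; print([np.round(x,1) for x in cv2.minAreaRect((P*1000).astype(np.float32))],np.percentile(P,[1,99],axis=0).round(4).tolist())
E
```

```text
[array([-4.7,  0.3]), array([44.1, 11.7]), np.float64(0.5)] [[-0.026, -0.0054], [0.0165, 0.0062]]
[array([-4.8,  0.6]), array([55.9, 54. ]), np.float64(3.4)] [[-0.031, -0.0252], [0.0214, 0.0262]]
```

```bash
cat >> h.py <<'E'
_a=np.radians(30); zc=np.array([np.sin(_a),0,-np.cos(_a)]); xc=np.array([np.cos(_a),0,np.sin(_a)]); yc=np.array([0,1.,0])
sy=np.cross(up,sx)
M2=np.c_[-np.cross(sy,nrm),sy,nrm]@np.c_[xc,yc,zc].T
mid_t=-.0047*xc+.0003*yc+.0047*zc
def place(off_n=0,off_s=0): return PL+nrm*off_n+slope*off_s-M2@mid_t
def where():
    s=env.observe(); M=np.array(s['tool_rot']); d=np.array(s['position'])+M@mid_t-PL
    print('t',s['time_s'],'mid-PL mm: n %.1f slope %.1f y %.1f'%tuple(1000*np.array([d@nrm,d@slope,d@sy])),'F n %.1f s %.1f'%(s['ft_force']@nrm,s['ft_force']@slope),'tilt',np.degrees(np.arccos((M@zc)[2])).round(1),'w',s['grip_width'])
E
python3 - <<'E'
from h import *
print(M2.round(3), PL.round(4), place().round(4))
M=np.array(env.observe()['tool_rot']); p=place(.02,.03); print(p); go(p,M2); where()
E
```

```text
[[ 0.125  0.99  -0.072]
 [ 0.857 -0.144 -0.495]
 [-0.5    0.    -0.866]] [ 0.5176 -0.1734  0.059 ] [ 0.5171 -0.1751  0.0526]
[ 0.51742495 -0.17280888  0.08856044]
turn [  0.14 -59.91  -0.18] shift now [-12.53   3.14  -2.16] after [-8.16  3.11  9.76]
t 13.2667 mid-PL mm: n 138.9 slope 9.8 y -31.1 F n 0.4 s -1.6 tilt 0.2 w 0.05405528568861236
```

{"name": "jog_arm", "arguments": {"plan": "0 -6 0 0 0 0 255;0 -6 0 0 0 0 255;0 -6 0 0 0 0 255;0 -6 0 0 0 0 255;0 -6 0 0 0 0 255;0 -6 0 0 0 0 255;0 -6 0 0 0 0 255;0 -6 0 0 0 0 255;0 -6 0 0 0 0 255;0 -6 0 0 0 0 255"}}

```text
time_s: 14.1
position: [0.5034, -0.0497, 0.1305]
tool_rot: [[0.126, 0.989, -0.075], [0.854, -0.147, -0.499], [-0.504, -0.001, -0.864]]
ft_force: [0.6, 0.8, -2.2]
grip_width: 0.054
gripper_force: 63.4
```

```bash
python3 - <<'E'
from h import *
where(); go(place(.02,.03),M2); print(np.round(env.observe()['q'],1))
E
```

```text
t 14.1 mid-PL mm: n 144.8 slope 6.3 y -31.6 F n -0.3 s -2.3 tilt 60.3 w 0.054009513756116366
turn [-0.11  0.28 -0.1 ] shift now [-8.23  3.19  9.66] after [-8.28  3.16  9.62]
[ -4.3  27.8  89.4 -32.7  68.7  17.9]
```

{"name": "jog_arm", "arguments": {"plan": "0 0 0 -2 0.8 2.4 255;0 0 0 -2 0.8 2.4 255;0 0 0 -2 0.8 2.4 255;0 0 0 -2.2 0.8 2.4 255;0 0 0 0 0 0 255;0 0 0 0 0 0 255"}}

```text
time_s: 14.6
position: [0.5167, -0.1734, 0.0871]
tool_rot: [[0.128, 0.989, -0.078], [0.857, -0.15, -0.493], [-0.499, -0.004, -0.867]]
ft_force: [0.3, -0.9, -2.0]
grip_width: 0.0538
gripper_force: 63.9
```

```bash
python3 - <<'E'
from h import *
where(); go(place(.003,.004),M2)
# verify with wrist depth where the rest plane and cover are
im=cam('wrist'); W=pts(im); d=W-PL
n,s,y=d@nrm,d@slope,d@sy
m=(np.abs(y)<.018)&(s>.0)&(s<.035)&(n<0.01)&(n>-.03); print('rest n (expect -12mm)',m.sum(),np.nanmedian(n[m])*1000)
im=cam('scene'); W=pts(im); d=W-PL
n,s,y=d@nrm,d@slope,d@sy
m=(np.abs(y)<.018)&(s>-.03)&(s<.035)&(n<0.0)&(n>-.03); print('scene rest n',m.sum(),np.nanmedian(n[m])*1000)
save(im,'s7.png'); cv2.imwrite('pics/s7c.png',cv2.resize(im['pixels'][130:250,320:460,::-1],None,fx=4,fy=4))
E
```

```text
t 14.6 mid-PL mm: n 18.7 slope 29.0 y -0.6 F n -1.7 s -1.3 tilt 59.9 w 0.053816005148352664
turn [-0.36 -0.06 -0.18] shift now [1.38 0.07 2.61] after [1.38 0.06 2.61]
rest n (expect -12mm) 0 nan
scene rest n 193 -12.734590969674256
  return np.nanmean(a, axis, out=out, keepdims=keepdims)
```

View pics/s7c.png

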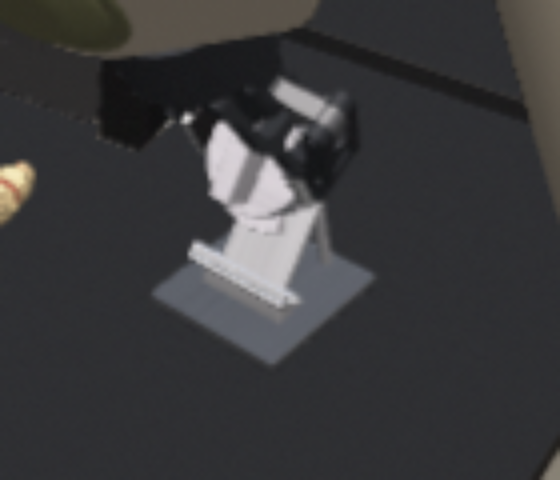

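{"name": "jog_arm", "arguments": {"plan": "0 0 0 -0.4 0.05 0.68 255;0 0 0 -0.35 0 0.6 255;0 0 0 0.7 0 0.4 255;0 0 0 0.7 0 0.4 255;0 0 0 0.5 0 0.3 255;0 0 0 0.2 0 0.1 255;0 0 0 0 0 0 255"}}

```text
time_s: 15.28
position: [0.5182, -0.1726, 0.0602]
tool_rot: [[0.126, 0.989, -0.074], [0.857, -0.147, -0.495], [-0.5, -0.001, -0.866]]
ft_force: [0.3, -0.1, -1.6]
grip_width: 0.0541
gripper_force: 64.2
```

```bash
python3 - <<'E'
from h import *
where(); go(place(0.001,.001),M2)
E
```

```text
t 15.2833 mid-PL mm: n 6.1 slope 5.3 y 0.7 F n -0.8 s -1.4 tilt 60.0 w 0.05406444474634129
turn [-0.12  0.01 -0.08] shift now [ 0.12 -0.07  0.66] after [ 0.12 -0.07  0.66]
```

{"name": "jog_arm", "arguments": {"plan": "0 0 0 -0.1 0 0.17 255;0 0 0 -0.1 0 0.17 255;0 0 0 0.13 0 0.08 255;0 0 0 0.13 0 0.08 255;0 0 0 0 0 0 255"}}

```text
time_s: 15.7
position: [0.5179, -0.175, 0.0558]
tool_rot: [[0.128, 0.989, -0.074], [0.857, -0.148, -0.494], [-0.5, -0.0, -0.866]]
ft_force: [-0.3, -0.8, -3.2]
grip_width: 0.0541
gripper_force: 64.2
```

```bash
python3 - <<'E'
from h import *
where(); go(place(0.0,.0),M2)
E
```

```text
t 15.7 mid-PL mm: n 1.8 slope 2.7 y 0.8 F n -2.3 s -2.4 tilt 60.0 w 0.05412506779609439
turn [-0.11 -0.01 -0.15] shift now [ 0.15 -0.08  0.29] after [ 0.15 -0.08  0.29]
```

Continue in tiny steps until contact.

{"name": "jog_arm", "arguments": {"plan": "0 0 0 -0.05 0 0.09 255;0 0 0 -0.05 0 0.09 255;0 0 0 0 0 0 255"}}

```text
time_s: 15.95
position: [0.5177, -0.177, 0.055]
tool_rot: [[0.128, 0.989, -0.074], [0.857, -0.148, -0.494], [-0.5, -0.0, -0.866]]
ft_force: [-0.9, 0.4, -1.9]
grip_width: 0.054
gripper_force: 64.2
```

{"name": "jog_arm", "arguments": {"plan": "0 0 0 0.09 0 0.05 255;0 0 0 0.09 0 0.05 255;0 0 0 0 0 0 255"}}

```text
time_s: 16.2
position: [0.5178, -0.1757, 0.0531]
tool_rot: [[0.128, 0.989, -0.074], [0.857, -0.147, -0.494], [-0.5, -0.0, -0.866]]
ft_force: [0.6, -0.1, -2.4]
grip_width: 0.0542
gripper_force: 64.2
```

```bash
python3 - <<'E'
from h import *
where()
E
```

```text
t 16.2 mid-PL mm: n -0.2 slope 0.7 y 0.8 F n -1.2 s -2.0 tilt 60.0 w 0.05417150573467166
```

{"name": "jog_arm", "arguments": {"plan": "0 0 0 -0.03 0 0.05 255;0 0 0 -0.03 0 0.05 255;0 0 0 0 0 0 255"}}

```text
time_s: 16.45
position: [0.5178, -0.1766, 0.0528]
tool_rot: [[0.128, 0.989, -0.073], [0.857, -0.147, -0.494], [-0.5, 0.0, -0.866]]
ft_force: [0.2, 4.7, -0.2]
grip_width: 0.0537
gripper_force: 64.5
```

{"name": "jog_arm", "arguments": {"plan": "0 0 0 0.05 0 0.03 255;0 0 0 0.05 0 0.03 255;0 0 0 0 0 0 255"}}

```text
time_s: 16.7
position: [0.518, -0.1763, 0.0523]
tool_rot: [[0.128, 0.989, -0.073], [0.856, -0.147, -0.495], [-0.501, 0.001, -0.866]]
ft_force: [-0.2, 3.6, 6.3]
grip_width: 0.0539
gripper_force: 64.8
```

```bash
python3 - <<'E'
from h import *
where()
E
```

```text
t 16.7 mid-PL mm: n -1.1 slope 0.2 y 1.1 F n 6.2 s 3.7 tilt 60.0 w 0.05391929904883136
```

{"name": "jog_arm", "arguments": {"plan": "0 0 0 0 0 0 90;0 0 0 0 0 0 60;0 0 0 0 0 0 20;0 0 0 0 0 0 0;0 0 0 0 0 0 0;0 0 0 0 0 0 0", "grip_force": 20}}

```text
time_s: 17.2
position: [0.5178, -0.1763, 0.0516]
tool_rot: [[0.128, 0.989, -0.074], [0.857, -0.148, -0.495], [-0.5, -0.0, -0.866]]
ft_force: [-0.5, -0.6, 1.0]
grip_width: 0.0853
gripper_force: 0.0
```

{"name": "jog_arm", "arguments": {"plan": "0 0 0 0 0 -1 0;0 0 0 0 0 -2 0;0 0 0 0 0 -3 0;0 0 0 0 0 -3 0;0 0 0 0 0 -3 0;0 0 0 0 0 -3 0;0 0 0 0 0 0 0;0 0 0 0 0 0 0"}}

```text
time_s: 17.87
position: [0.5294, -0.1012, 0.1832]
tool_rot: [[0.128, 0.989, -0.07], [0.857, -0.146, -0.495], [-0.5, 0.003, -0.866]]
ft_force: [0.7, -1.1, -0.6]
grip_width: 0.0854
gripper_force: 0.0
```

```bash
python3 - <<'E'
from h import *
s=env.observe(); print(s['time_s'],s['position'],s['ft_force'],s['grip_width'])
im=cam('wrist'); W=pts(im); d=W-PL
n,sl,y=d@nrm,d@slope,d@sy
for lo,hi in [(.028,.037),(.008,.016),(-.010,-.003)]:
    m=(n>lo)&(n<hi)&(np.abs(y)<.045)&(np.abs(sl)<.045)
    print(m.sum(),np.nanmedian(n[m])*1000,[np.round(x,1) for x in cv2.minAreaRect((np.c_[sl[m],y[m]]*1000).astype(np.float32))] if m.sum()>10 else '')
for c in ['scene','wrist']:
    im=cam(c)
    print(c,[(round(x['confidence'],2),(1000*(ray_at_z(im,x['at'],.059)-PL)).round(1).tolist()) for x in models.tip_of(c,'cover_mid')[:2]])
    b=cv2.resize(im['pixels'][130:250,320:460,::-1],(467,400)) if c=='scene' else cv2.resize(im['pixels'][:,:,::-1],(333,208))
    if c=='scene': A=b
    else:
        A=np.hstack([A,np.vstack([b,np.zeros((192,333,3),np.uint8)])])
cv2.imwrite('pics/f8.png',A)
E
```

```text
17.8667 [ 0.5293526  -0.10120794  0.18319202] [ 0.72874103 -1.08444647 -0.59969928] 0.08537107530799004
605 32.42985623753909 [array([0.8, 1.6]), array([11.1, 43.8]), np.float64(89.6)]
1879 11.581706819280763 [array([1.1, 1.7]), array([54.3, 55.4]), np.float64(1.3)]
401 -6.663250771481462 [array([-4.2, -0.1]), array([48.3, 81.3]), np.float64(89.7)]
scene [(0.74, [4.8, -4.8, -0.0]), (0.35, [1.1, -11.8, -0.0])]
wrist [(0.59, [-0.2, -2.7, -0.0])]
```

View pics/f8.png

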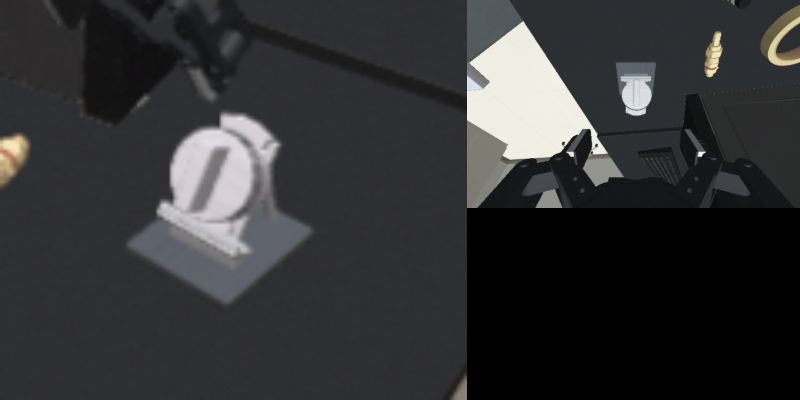

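The picture shows the cover leaning home: disc at (212,175) on the back rest, ear down in the trough at (240,225), bar outward. The measured offsets from stand_place are under 2 mm. The gripper is clear, so I'm handing in.

```bash
python3 -c "
from h import *
print(job.close_job())"
```

```text
the job is handed in; nothing more can be done
None
```

The job is handed in: the cover was pressed, turned 84 degrees, laid flat and let go, then re-gripped by its rim and left leaning on the stand within about 2 mm of its place; no verdict came back, and the vial, coupling and spool were not re-measured.

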